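# Put the cutlery away in its trays

## Task

Pick the four pieces of cutlery off the worktop and put them away in the bamboo trays: the fork in the long narrow tray, the big spoon in the long wide tray, and the two teaspoons in the short divided tray, one in each lane. Lay each piece down gently, right way up, flat on the tray floor near the middle and lengthwise along its compartment, without letting it fall from a height, and leave the mug and the tub where they are.

Things in the scene. Friction and masses are not known exactly. Their poses are not given: they have to be found in the camera images.
- fork: Steel table fork, 197 x 27 x 18 mm (length, breadth, height), 40 g. Lies flat, right way up, handle towards the robot (x axis within 0.18 rad of straight ahead). Origin: mid-length, level with its underside; x from handle to head, z up. Grip at the origin, where the handle is 8 to 9 mm wide and arched, its top 17 mm up; it balances 8 mm headward.
- big_spoon: Steel tablespoon, the longer of the two sizes of spoon, 202 x 42 x 12 mm, 45 g. Lies flat, right way up, handle towards the robot (x axis within 0.18 rad of straight ahead). Origin: mid-length, level with its underside; x from handle to head, z up. Grip at the origin, where the handle is 8 to 9 mm wide and arched, its top 12 mm up; it balances 8 mm headward.
- teaspoon_a: One of two like steel teaspoons, 131 x 27 x 12 mm, 20 g. Lies flat, right way up, handle towards the robot (x axis within 0.35 rad of straight ahead). Origin: mid-length, level with its underside; x from handle to head, z up. Grip at the origin, where the handle is 8 to 9 mm wide and arched, its top 11 mm up; it balances 8 mm headward.
- teaspoon_b: The other teaspoon, the same in every way. Lies flat, right way up, handle towards the robot (x axis within 0.35 rad of straight ahead). Origin: mid-length, level with its underside; x from handle to head, z up. Grip at the origin, where the handle is 8 to 9 mm wide and arched, its top 11 mm up; it balances 8 mm headward.
- narrow_tray: The long narrow bamboo tray, lined with grey felt, 236 x 54 mm outside, one compartment 228 x 46 mm inside. 18 mm high, walls and floor 4 mm thick, fixed to the worktop. Origin: centre of its underside; x along its length (straight away from the robot to within 0.1 rad), y across.
- wide_tray: The long wide bamboo tray, lined with grey felt, 236 x 82 mm outside, one compartment 228 x 74 mm inside. 18 mm high, walls and floor 4 mm thick, fixed to the worktop. Origin: centre of its underside; x along its length (straight away from the robot to within 0.1 rad), y across.
- split_tray: The short bamboo tray, lined with grey felt, 170 x 112 mm outside, parted lengthwise by a middle wall (4 mm, rim height) into two lanes, each 162 x 50 mm inside, centred at y = +27 and -27 mm. 18 mm high, walls and floor 4 mm thick, fixed to the worktop. Origin: centre of its underside; x along its length (straight away from the robot to within 0.1 rad), y across.
- mug: Bystander: pink-striped white mug, 89 x 121 x 95 mm, standing behind the work. Origin: centre of its underside.
- tub: Bystander: small round food tub with a foil lid, 72 mm across, 71 mm high, standing behind the work. Origin: centre of its underside.

How it is judged:
By the outcome, as a careful person would: the job done as asked, in the order asked, and still so for the second after the job is handed in, with the robot touching nothing.
It also fails if it takes over 93 s, if anything falls off the work surface, if the arm or the gripper's body presses on something with over 40 N, if the wrist force passes 120 N, or if a joint passes its speed limit or range.

## Robot

A 7-joint arm with a two-finger parallel gripper is mounted at the origin on a cart in front of the work surface, level with it; the furniture and walls round the work are solid. World frame = base frame: x ahead of the robot, y to its left, z up, the work surface at z = 0. Lengths are in m, angles in rad, forces in N, time in s.
With the tool pointing down it reaches from about 0.425 to 0.875 m from the base axis. Payload 4.7 kg.
Tool frame: the origin (TCP) lies at the very end of the fingers, on their centre line; the grasp point (between the pads) lies behind it (ctrl.tcp_to_grasp is the z of the grasp point in the tool frame, in m); z points along the fingers, y is the line along which they close (so a half turn about z gives the same grasp; the last joint's range is limited). The gripper opens to 87 mm and grips with 3 to 60 N. Pads are 19 mm wide; open, the fingers measure 117 mm over their backs; the gripper's body (75 mm by 190 mm) begins 51 mm behind the grasp point.
Start: joints at [-1.181, 0.321, -0.07, 1.45, 0.023, 1.371, -0.057], TCP at [0.239, 0.605, 0.223] pointing down, gripper open.
Joint ranges: [-2.86, 2.86], [-0.3, 2.09], [-1.38, 1.24], [0.06, 2.45], [-1.56, 4.7], [0.09, 2.05], [-2.69, 2.69]. Speed limits (rad/s): [2.57, 2.57, 3.14, 3.14, 3.14, 3.14, 3.14].

## Interface

Orientations are given as a rotation vector (axis times angle).
In Python, from bench import ctrl gives the robot as it stands.
- The arm moves only by the tool step_arm, never from a script. Its argument "targets" is a list of rows, each a list of 7 numbers: the shift along the world's x, y, z in cm, then the turn, a rotation vector about the world's x, y, z in degrees, then the opening, from 0 (shut) to 1 (fully open). A call has exactly 5 rows; each row shifts and turns the commanded pose from where the row before left it; what a row does not reach is not made up. A row lasts 1/12 s, in which the tool goes at most 41.7 mm and 7.16 degrees, less where a joint would pass 70% of its speed; a pose out of reach is approached as far as the arm can. A call with a gripper value outside its range is refused whole. The fingers move at their own pace and stop on an object; "force" is the grip in N (left out, the last holds). Time passes only in rows, so rows that do not move let the fingers close, or fill a call up. It gives the time, the measured TCP pose, the force, the opening and the grip force at its end, in the units of the state.
- ctrl.get_state(): the state, without advancing time (a new reading comes with each control period).
- ctrl.get_image(name): name is "scene" or "top" or "wrist"; returns (picture, depth): 420x560x3 uint8, red, green, blue; 420x560 float32, m along the optical axis (not along the pixel's ray), 0 where there is no reading.
- ctrl.camera_params(name): a dict with "intrinsics" (3x3 intrinsics, pixels), "rvec" (rotation vector, rad) and "tvec" (3), from world to camera coordinates, as OpenCV has them; the wrist camera has in their place "hand_eye" (4x4, takes a point from camera to tool coordinates, whose origin is the TCP and whose axes are the flange's). Camera axes: x right, y down, z forward; pixel columns grow to the right and rows downward; lengths in m; the calibration is good to about 2 mm. The wrist camera is an equidistant fisheye: a pixel r from the principal point sees the ray r / f radians off the axis. A picture is of the moment at which its call begins: read the wrist's pose just before it. camera_params takes no time and is no camera call.
- ctrl.close_job(): hands the job in; it is judged then, once.
The state is a dict: "time": time; "joint_positions": joint angles; "qd": joint speeds; "joint_torque": joint torques, N m; "position": TCP position; "tool_rot": TCP orientation; "ft_force": force on the tool from outside, world axes, zero at the start; "torque": the same for the moment, N m; "grip_width": opening from 0.0 (shut) to 1.0 (fully open); "grip_force": force on a finger pad.
Only numpy, scipy, OpenCV 4.12 (cv2) and the standard library are available. Lean on these libraries where they do the work, as an engineer would, in place of code of your own. Each camera call takes 0.05 s, during which the arm holds its last target. There are 200 camera calls.

## Working session

There is one attempt and no reset: what is moved stays moved. The work goes in short steps, Python scripts to look and compute and a tool call to move; the robot and the scene stay as the last step left them, time stands still between calls to the robot, and variables do not carry over. Pictures are saved under pics/ and viewed, at most 14 in all, crops included, and the job is handed in when it is done.

Besides the shell and the picture viewer there is one more tool, called after "Call:" by a JSON object that holds its "api" and its "payload". step_arm: Moves the arm, as the interface text tells. Its arguments: {"type":"object","properties":{"targets":{"type":"array"},"force":{"type":"number"}},"required":["targets"]}

```bash
mkdir -p pics; ls
python3 - <<'E'
from bench import ctrl
import cv2,numpy as np
for n in("top","scene"):
    im,d=ctrl.get_image(n); cv2.imwrite(f"pics/{n}1.png",im[:,:,::-1]); np.savez(f"{n}1.npz",im=im,d=d)
    print(n,ctrl.camera_params(n))
s=ctrl.get_state();print(s, ctrl.tcp_to_grasp); print(ctrl.camera_params("wrist"))
E
```

```text
pics
top {'intrinsics': array([[503.75036639,   0.        , 278.43688632],
       [  0.        , 503.75036639, 201.13284324],
       [  0.        ,   0.        ,   1.        ]]), 'rvec': array([ 2.14169162, -2.16520617,  0.15150308]), 'tvec': array([-0.01376705,  0.61759809,  1.31964444])}
scene {'intrinsics': array([[482.11682181,   0.        , 278.20111481],
       [  0.        , 482.11682181, 211.63232261],
       [  0.        ,   0.        ,   1.        ]]), 'rvec': array([ 0.67176448, -2.80858332,  0.83052372]), 'tvec': array([0.53238267, 0.25481158, 1.0990469 ])}
{'time': 0.1, 'joint_positions': array([-1.18089345,  0.32173781, -0.07009699,  1.4515728 ,  0.022562  ,
        1.37081558, -0.05689676]), 'qd': array([ 8.98016076e-05, -2.60628995e-03,  3.00028300e-04, -2.54470718e-03,
        1.47374753e-03,  1.39843143e-03,  1.32466763e-03]), 'joint_torque': array([-6.79183344e-06, -4.92570233e+01, -4.05761618e-01, -3.13398743e+01,
       -6.40060427e-02,  3.94226192e-02,  9.31893214e-05]), 'position': array([0.2384006 , 0.60415204, 0.22156822]), 'tool_rot': array([-5.86736160e-01, -3.08603696e+00,  2.71038147e-03]), 'ft_force': array([ 0.39279009, -0.29218022, -0.59103131]), 'torque': array([-0.02755382, -0.05496515, -0.00724672]), 'grip_force': 0.0, 'grip_width': 0.9992123414701727} -0.0187
{'intrinsics': array([[325.1922621 ,   0.        , 277.28483312],
       [  0.        , 325.1922621 , 212.52844224],
       [  0.        ,   0.        ,   1.        ]]), 'hand_eye': array([[ 4.52086676e-04, -9.68941216e-01, -2.47290752e-01,
         6.75929621e-02],
       [ 9.99998435e-01,  8.60995435e-04, -1.54541968e-03,
        -3.14892544e-04],
       [ 1.71033703e-03, -2.47289666e-01,  9.68940089e-01,
        -1.61124161e-01],
       [ 0.00000000e+00,  0.00000000e+00,  0.00000000e+00,
         1.00000000e+00]])}
```

View pics/top1.png

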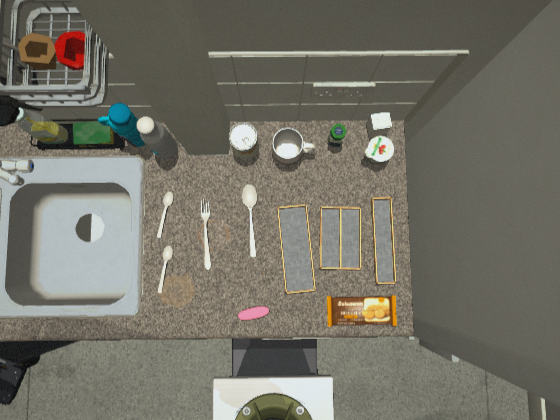

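View pics/scene1.png

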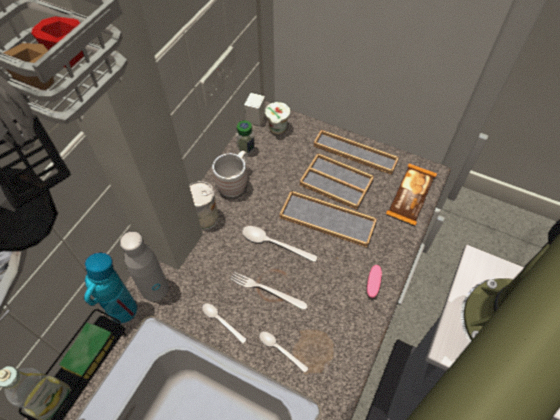

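```bash
cat > h.py <<'E'
import numpy as np,cv2
from bench import ctrl
from scipy.spatial.transform import Rotation as R
def px2w(n,uv,z):
    p=ctrl.camera_params(n);Rm=cv2.Rodrigues(p["rvec"])[0]
    c=-Rm.T@p["tvec"]
    uv=np.atleast_2d(uv).astype(float)
    r=(np.c_[uv,np.ones(len(uv))]@np.linalg.inv(p["intrinsics"]).T)@Rm
    return c+r*((z-c[2])/r[:,2])[:,None]
E
python3 - <<'E'
from h import *
im=np.load("top1.npz")["im"]
c=im[185:300,145:410]; cv2.imwrite("pics/crop1.png",cv2.resize(c,None,fx=3,fy=3,interpolation=cv2.INTER_CUBIC)[:,:,::-1])
g=im.astype(int).min(2); m=((g>150)*255).astype(np.uint8); m[:,:148]=0;m[:,270:]=0;m[:180]=0;m[300:]=0
n,l,st,ce=cv2.connectedComponentsWithStats(m,connectivity=8)
for i in range(1,n):
    if st[i,4]<40: continue
    ys,xs=np.where(l==i); P=px2w("top",np.c_[xs,ys],0.006)[:,:2]
    mu=P.mean(0); w,v=np.linalg.eigh(np.cov(P.T)); a=v[:,1]*np.sign(v[0,1])
    t=(P-mu)@a; s=(P-mu)@np.array([-a[1],a[0]])
    hd=t<np.percentile(t,40); k=np.polyfit(t[hd],s[hd],1)
    # axis via ends
    e=[P[t<t.min()+.015].mean(0),P[t>t.max()-.03].mean(0)]
    d=e[1]-e[0]
    print(st[i],"mid",mu+a*(t.max()+t.min())/2,"len",np.ptp(t),"br",np.ptp(s),"yaw",np.arctan2(a[1],a[0]),np.arctan2(d[1],d[0]),"ends",e)
c=px2w("top",[[0,0]],1);p=ctrl.camera_params("top");print(-cv2.Rodrigues(p["rvec"])[0].T@p["tvec"])
E
```

```text
[242 184  15  73 460] mid [0.57136747 0.05685404] len 0.20052802331861322 br 0.039657626823694954 yaw 0.057834070404120905 0.05693680235679631 ends [array([0.47869046, 0.05165858]), array([0.65400018, 0.06165095])]
[157 191  16  47 221] mid [0.58979238 0.296656  ] len 0.12991021891063786 br 0.025724261840655557 yaw -0.23147724901179087 -0.22524852123842326 ends [array([0.53347667, 0.30917031]), array([0.63702966, 0.28544249])]
[201 200  10  70 306] mid [0.53295931 0.18047367] len 0.1907517802965032 br 0.022879765545437438 yaw 0.05039950199006401 0.05261908698193661 ends [array([0.44604731, 0.1751591 ]), array([0.61063691, 0.18382765])]
[158 246  15  48 222] mid [0.43867019 0.29377615] len 0.1294044794860604 br 0.02474772146341351 yaw -0.19615722690992476 -0.18964910814255595 ends [array([0.38222294, 0.30395537]), array([0.48639775, 0.28395839])]
[ 0.43342378 -0.01282617  1.39106351]
```

View pics/crop1.png

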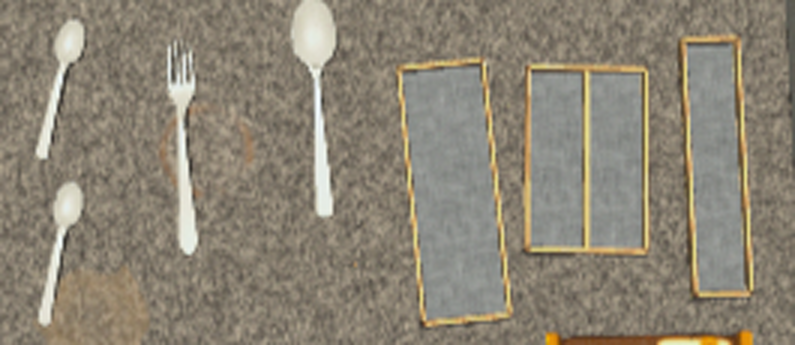

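The crop shows the pieces from left to right: two teaspoons, the fork and the big spoon. Then come the wide tray (corners 398,67 / 486,59 / 512,316 / 425,326), the split tray (526,66 / 648,68 / 648,252 / 525,250) and the narrow tray (681,39 / 739,37 / 752,295 / 695,298).

Run:
```python
from h import *
T=dict(wide=[(398,67),(486,59),(512,316),(425,326)],split=[(526,66),(648,68),(648,252),(525,250)],narrow=[(681,39),(739,37),(752,295),(695,298)])
for k,c in T.items():
    uv=np.array([145,185])+(np.array(c)+.5)/3-.5
    P=px2w("top",uv,.018)[:,:2]; m=P.mean(0); d=P[:2].mean(0)-P[2:].mean(0); w=(P[0]+P[3]-P[1]-P[2])/2
    y=np.arctan2(d[1],d[0]); print(k,m.round(4),"L",np.hypot(*d).round(4),"W",np.hypot(*w).round(4),"yaw",y.round(3),np.degrees(y).round(1))
    if k=="split":
        n=np.array([-np.sin(y),np.cos(y)]); print(m+.027*n,m-.027*n)
s=ctrl.get_state();M=R.from_rotvec(s["tool_rot"]).as_matrix();print(M.round(3))
```

```text
wide [ 0.4912 -0.0679] L 0.2339 W 0.0797 yaw 0.087 5.0
split [ 0.5191 -0.188 ] L 0.1671 W 0.1113 yaw -0.031 -1.7
[ 0.51991339 -0.16101585] [ 0.51826576 -0.21499071]
narrow [ 0.511  -0.3059] L 0.2345 W 0.0524 yaw 0.013 0.7
[[-0.93   0.367 -0.001]
 [ 0.367  0.93  -0.002]
 [-0.    -0.002 -1.   ]]
```

Call:
{"api": "step_arm", "payload": {"targets": [[1.98, -2.82, -0.5, 0, 0, 1.63, 1], [1.98, -2.82, -0.5, 0, 0, 1.63, 1], [1.98, -2.82, -0.5, 0, 0, 1.63, 1], [1.98, -2.82, -0.5, 0, 0, 1.63, 1], [1.98, -2.82, -0.5, 0, 0, 1.63, 1]], "force": 25}}

```text
time: 0.52
position: [0.3381, 0.4619, 0.1969]
tool_rot: [-0.363, -3.12, 0.001]
ft_force: [0.4, 0.3, -0.1]
grip_width: 1.001
grip_force: 0.0
```

Call:
{"api": "step_arm", "payload": {"targets": [[1.98, -2.82, -0.5, 0, 0, 1.63, 1], [1.98, -2.82, -0.5, 0, 0, 1.63, 1], [1.98, -2.82, -0.5, 0, 0, 1.63, 1], [1.98, -2.82, -0.5, 0, 0, 1.63, 1], [1.98, -2.82, -0.5, 0, 0, 1.63, 1]]}}

```text
time: 0.93
position: [0.437, 0.3209, 0.1721]
tool_rot: [-0.141, -3.138, 0.0]
ft_force: [1.5, 0.3, -0.8]
grip_width: 0.998
grip_force: 0.0
```

Call:
{"api": "step_arm", "payload": {"targets": [[1.98, -2.82, -0.5, 0, 0, 1.63, 0.6], [1.98, -2.82, -0.5, 0, 0, 1.63, 0.6], [1.98, -2.82, -0.5, 0, 0, 1.63, 0.6], [1.98, -2.82, -0.5, 0, 0, 1.63, 0.6], [1.98, -2.82, -0.5, 0, 0, 1.63, 0.6]]}}

```text
time: 1.35
position: [0.536, 0.1801, 0.1471]
tool_rot: [0.082, -3.14, 0.0]
ft_force: [1.2, -0.3, 0.1]
grip_width: 0.704
grip_force: 0.0
```

```bash
cat >> h.py <<'E'
def wrist(name):
    s=ctrl.get_state(); im,d=ctrl.get_image("wrist"); cv2.imwrite(f"pics/{name}.png",im[:,:,::-1]); np.savez(name+".npz",im=im,d=d,pos=s["position"],rot=s["tool_rot"]); return s
def wpx2w(name,uv,z):
    f=np.load(name+".npz"); p=ctrl.camera_params("wrist"); K=p["intrinsics"]; H=p["hand_eye"]; Rt=R.from_rotvec(f["rot"]).as_matrix()
    q=(np.atleast_2d(uv).astype(float)-K[:2,2])/K[0,0]; r=np.hypot(*q.T); 
    ray=np.c_[q*(np.sin(r)/np.maximum(r,1e-9))[:,None],np.cos(r)]@(Rt@H[:3,:3]).T
    c=f["pos"]+Rt@H[:3,3]
    return c+ray*((z-c[2])/ray[:,2])[:,None]
E
python3 - <<'E'
from h import *
wrist("w1")
E
```

```text
(no output)
```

View pics/w1.png

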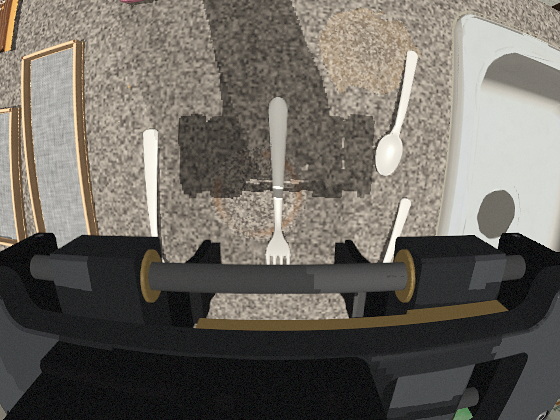

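The wrist view shows the fork between the fingers: handle end at (279,97), neck at about (277,205), head at (277,245).

Run:
```python
from h import *
print(wpx2w("w1",[(279,97),(279,120)],.003).round(4)); print(wpx2w("w1",[(277.5,190),(277,210)],.013).round(4)); print(ctrl.get_state()["position"])
```

```text
[[0.4358 0.1757 0.003 ]
 [0.4575 0.1769 0.003 ]]
[[0.522  0.1789 0.013 ]
 [0.541  0.1795 0.013 ]]
[0.53995809 0.17116472 0.14618035]
```

Run:
```python
from h import *
print(np.load("w1.npz")["pos"]); 
for i in range(2):
    ctrl.get_image("top"); s=ctrl.get_state(); print(s["time"],s["position"],s["tool_rot"],abs(s["qd"]).max())
```

```text
[0.53600366 0.18005104 0.14706112]
1.45 [0.53820267 0.17386195 0.14643796] [-0.06503216  3.14087673 -0.0070482 ] 0.080712521092246
1.5 [0.5366224  0.17765203 0.14668789] [ 6.95202580e-02 -3.13984210e+00  2.95468306e-03] 0.06250239560276392
```

Call:
{"api": "step_arm", "payload": {"targets": [[-0.1, 0, -2.5, 0, 0, 0, 0.5], [0, 0, -3.5, 0, 0, 0, 0.5], [0, 0, -3.5, 0, 0, 0, 0.5], [0, 0, -2.3, 0, 0, 0, 0.5], [0, 0, -1.2, 0, 0, 0, 0.5]]}}

```text
time: 1.92
position: [0.5312, 0.1822, 0.014]
tool_rot: [0.083, -3.135, 0.002]
ft_force: [-1.6, -0.5, -0.9]
grip_width: 0.503
grip_force: 0.0
```

Call:
{"api": "step_arm", "payload": {"targets": [[0, 0, -0.6, 0, 0, 0, 0.5], [0, 0, -0.4, 0, 0, 0, 0.5], [0, 0, -0.2, 0, 0, 0, 0.5], [0, 0, 0, 0, 0, 0, 0.5], [0, 0, 0, 0, 0, 0, 0.5]]}}

```text
time: 2.33
position: [0.5356, 0.1821, 0.0069]
tool_rot: [-0.08, 3.138, 0.002]
ft_force: [1.1, -0.5, -0.2]
grip_width: 0.501
grip_force: 0.0
```

Call:
{"api": "step_arm", "payload": {"targets": [[0, 0, 0, 0, 0, 0, 0.25], [0, 0, 0, 0, 0, 0, 0.15], [0, 0, 0, 0, 0, 0, 0.0], [0, 0, 0, 0, 0, 0, 0.0], [0, 0, 0, 0, 0, 0, 0.0]]}}

```text
time: 2.75
position: [0.5347, 0.1817, 0.0057]
tool_rot: [-0.08, 3.14, 0.0]
ft_force: [-0.4, 0.6, -0.0]
grip_width: 0.203
grip_force: 0.0
```

Call:
{"api": "step_arm", "payload": {"targets": [[0, 0, 0, 0, 0, 0, 0.0], [0, 0, 0, 0, 0, 0, 0.0], [0, 0, 0, 0, 0, 0, 0.0], [0, 0, 0, 0, 0, 0, 0.0], [0, 0, 0, 0, 0, 0, 0.0]]}}

```text
time: 3.17
position: [0.5346, 0.1817, 0.0056]
tool_rot: [-0.08, 3.141, 0.0]
ft_force: [-0.1, -0.4, 0.8]
grip_width: 0.086
grip_force: 25.0
```

Call:
{"api": "step_arm", "payload": {"targets": [[0, 0, 0.5, 0, 0, 0, 0.0], [0, 0, 1.5, 0, 0, 0, 0.0], [0, 0, 2.5, 0, 0, 0, 0.0], [0, 0, 2.5, 0, 0, 0, 0.0], [0, 0, 1, 0, 0, 0, 0.0]]}}

```text
time: 3.58
position: [0.5365, 0.1823, 0.0891]
tool_rot: [-0.08, 3.136, 0.003]
ft_force: [0.6, -0.9, 0.2]
grip_width: 0.09
grip_force: 25.0
```

Call:
{"api": "step_arm", "payload": {"targets": [[-0.12, -1, 0, 0, 0, -0.11, 0], [-0.12, -2, 0, 0, 0, -0.11, 0], [-0.12, -3, 0, 0, 0, -0.11, 0], [-0.12, -3, 0, 0, 0, -0.11, 0], [-0.12, -3, 0, 0, 0, -0.11, 0]]}}

```text
time: 4.0
position: [0.527, 0.0595, 0.0839]
tool_rot: [0.065, -3.138, 0.001]
ft_force: [0.4, -0.7, -0.2]
grip_width: 0.093
grip_force: 25.0
```

Call:
{"api": "step_arm", "payload": {"targets": [[-0.12, -3, 0, 0, 0, -0.11, 0], [-0.12, -3, 0, 0, 0, -0.11, 0], [-0.12, -3, 0, 0, 0, -0.11, 0], [-0.12, -3, 0, 0, 0, -0.11, 0], [-0.12, -3, 0, 0, 0, -0.11, 0]]}}

```text
time: 4.42
position: [0.5207, -0.0905, 0.084]
tool_rot: [0.049, -3.139, 0.0]
ft_force: [0.6, 0.0, 0.3]
grip_width: 0.089
grip_force: 25.0
```

Call:
{"api": "step_arm", "payload": {"targets": [[-0.12, -3, 0, 0, 0, -0.11, 0], [-0.12, -3, 0, 0, 0, -0.11, 0], [-0.12, -3, 0, 0, 0, -0.11, 0], [-0.12, -3, 0, 0, 0, -0.11, 0], [-0.12, -3, 0, 0, 0, -0.11, 0]]}}

```text
time: 4.83
position: [0.5146, -0.2401, 0.084]
tool_rot: [0.034, -3.139, -0.001]
ft_force: [0.6, -0.3, -1.5]
grip_width: 0.09
grip_force: 25.0
```

Call:
{"api": "step_arm", "payload": {"targets": [[-0.12, -2.5, 0, 0, 0, -0.11, 0], [-0.12, -2, 0, 0, 0, -0.11, 0], [-0.12, -1.2, 0, 0, 0, -0.11, 0], [-0.12, -0.7, 0, 0, 0, -0.11, 0], [-0.12, -0.4, 0, 0, 0, -0.11, 0]]}}

```text
time: 5.25
position: [0.5095, -0.3068, 0.0846]
tool_rot: [0.018, -3.14, -0.001]
ft_force: [-0.1, 1.1, -1.2]
grip_width: 0.09
grip_force: 25.0
```

Call:
{"api": "step_arm", "payload": {"targets": [[0, 0, 0, 0, 0, 0, 0], [0, 0, 0, 0, 0, 0, 0], [0, 0, 0, 0, 0, 0, 0], [0, 0, 0, 0, 0, 0, 0], [0, 0, 0, 0, 0, 0, 0]]}}

```text
time: 5.67
position: [0.511, -0.3054, 0.0857]
tool_rot: [-0.022, 3.141, 0.001]
ft_force: [-0.3, 0.3, -0.8]
grip_width: 0.087
grip_force: 25.0
```

Run:
```python
from h import *
wrist("w2"); s=ctrl.get_state(); print(s["position"],s["tool_rot"],s["grip_width"])
```

```text
[ 0.51093659 -0.30559088  0.08566597] [-2.17327994e-02  3.14122902e+00  5.00395983e-04] 0.08741174477507745
```

View pics/w2.png

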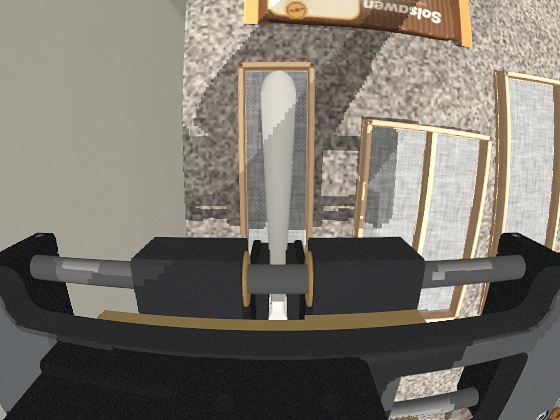

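The fork is held straight. The tray's near rim corners are at about (240,64) and (315,64), with the sides at (243,225) and (312,225). The wall foot is at about column 185.

Run:
```python
from h import *
print(wpx2w("w2",[(240,64),(315,64),(243,225),(312.5,225)],.018).round(4)); print(wpx2w("w2",[(185,60),(185,180)],0).round(4))
im=np.load("w2.npz")["im"][40:260,160:360]; cv2.imwrite("pics/w2c.png",cv2.resize(im,None,fx=2.7,fy=2.7,interpolation=cv2.INTER_CUBIC)[:,:,::-1])
```

```text
[[ 0.3951 -0.3335  0.018 ]
 [ 0.3944 -0.2813  0.018 ]
 [ 0.5115 -0.3311  0.018 ]
 [ 0.5107 -0.2799  0.018 ]]
[[ 0.3861 -0.3788  0.    ]
 [ 0.4809 -0.379   0.    ]]
```

View pics/w2c.png

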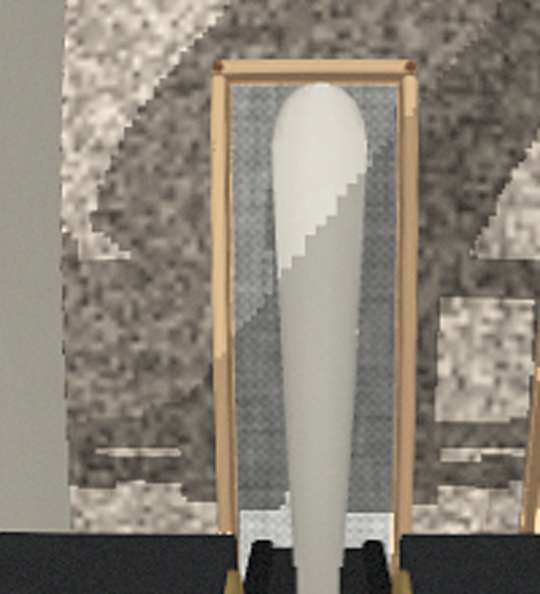

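Run:
```python
from h import *
f=np.load("w2.npz");p=ctrl.camera_params("wrist");K=p["intrinsics"];H=p["hand_eye"];Rt=R.from_rotvec(f["rot"]).as_matrix()
for uv in[(20,30),(60,100),(100,150),(150,60),(150,200),(175,120)]:
    q=(np.array(uv)-K[:2,2])/K[0,0];r=np.hypot(*q);ray=np.r_[q*np.sin(r)/r,np.cos(r)]
    d=f["d"][uv[1],uv[0]]; P=f["pos"]+Rt@(H[:3,:3]@(ray*d/ray[2])+H[:3,3]); print(uv,d,P.round(3))
d=np.load("top1.npz")["d"]; p=ctrl.camera_params("top");Rm=cv2.Rodrigues(p["rvec"])[0]
for uv in[(412,220),(416,220),(425,220),(440,220),(425,180)]:
    X=np.linalg.inv(p["intrinsics"])@[*uv,1]*d[uv[1],uv[0]]; print(uv,(Rm.T@(X-p["tvec"])).round(3))
print(ctrl.get_state()["ft_force"],ctrl.get_state()["joint_torque"])
```

```text
(20, 30) 0.0 [ 0.443 -0.307  0.247]
(60, 100) 0.15992194 [ 0.418 -0.44   0.075]
(100, 150) 0.21672739 [ 0.453 -0.44   0.025]
(150, 60) 0.29462647 [ 0.365 -0.44  -0.078]
(150, 200) 0.32582328 [ 0.513 -0.44  -0.072]
(175, 120) 0.40129435 [ 0.427 -0.442 -0.172]
(412, 220) [ 0.584 -0.441 -0.186]
(416, 220) [ 0.579 -0.439 -0.133]
(425, 220) [ 0.57  -0.44  -0.044]
(440, 220) [ 0.557 -0.44   0.087]
(425, 180) [ 0.683 -0.44  -0.025]
[-0.29327936  0.35240058  0.72276986] [-4.44622699e-02 -4.17170763e+01  5.54022342e+00 -2.78811800e+01
  6.95427088e-02  3.94116982e-02 -1.21207144e-03]
```

Call:
{"api": "step_arm", "payload": {"targets": [[0, 0, -1.0, 0, 0, 0, 0], [0, 0, -2, 0, 0, 0, 0], [0, 0, -1.7, 0, 0, 0, 0], [0, 0, -1.0, 0, 0, 0, 0], [0, 0, -0.6, 0, 0, 0, 0]]}}

```text
time: 6.13
position: [0.5095, -0.3056, 0.0205]
tool_rot: [0.02, -3.139, -0.002]
ft_force: [-1.1, 0.3, -0.6]
grip_width: 0.089
grip_force: 25.0
```

Call:
{"api": "step_arm", "payload": {"targets": [[0, 0, -0.4, 0, 0, 0, 0], [0, 0, -0.3, 0, 0, 0, 0], [0, 0, -0.2, 0, 0, 0, 0], [0, 0, -0.1, 0, 0, 0, 0], [0, 0, -0.1, 0, 0, 0, 0]]}}

```text
time: 6.55
position: [0.511, -0.3066, 0.0121]
tool_rot: [-0.02, 3.14, -0.001]
ft_force: [1.0, 0.6, -0.0]
grip_width: 0.088
grip_force: 25.0
```

Call:
{"api": "step_arm", "payload": {"targets": [[0, 0, 0, 0, 0, 0, 0], [0, 0, -0.1, 0, 0, 0, 0], [0, 0, 0, 0, 0, 0, 0], [0, 0, 0, 0, 0, 0, 0], [0, 0, 0, 0, 0, 0, 0]]}}

```text
time: 6.97
position: [0.5107, -0.3064, 0.0107]
tool_rot: [-0.02, 3.141, 0.0]
ft_force: [0.4, -0.1, -0.8]
grip_width: 0.093
grip_force: 25.0
```

Call:
{"api": "step_arm", "payload": {"targets": [[0, 0, -0.1, 0, 0, 0, 0], [0, 0, 0, 0, 0, 0, 0], [0, 0, 0, 0, 0, 0, 0.1], [0, 0, 0, 0, 0, 0, 0.12], [0, 0, 0, 0, 0, 0, 0.14]]}}

```text
time: 7.38
position: [0.5106, -0.3064, 0.0096]
tool_rot: [-0.02, 3.141, 0.0]
ft_force: [-0.0, -0.2, -0.2]
grip_width: 0.123
grip_force: 0.0
```

Call:
{"api": "step_arm", "payload": {"targets": [[0, 0, 0, 0, 0, 0, 0.14], [0, 0, 0.3, 0, 0, 0, 0.14], [0, 0, 0.5, 0, 0, 0, 0.14], [0, 0, 1, 0, 0, 0, 0.14], [0, 0, 2, 0, 0, 0, 0.14]]}}

```text
time: 7.8
position: [0.5092, -0.3055, 0.0467]
tool_rot: [0.02, -3.138, -0.002]
ft_force: [-0.4, 0.2, -0.9]
grip_width: 0.145
grip_force: 0.0
```

Call:
{"api": "step_arm", "payload": {"targets": [[0, 0, 2.5, 0, 0, 0, 0.5], [0, 0, 1.5, 0, 0, 0, 0.5], [0, 1, 0.5, 0, 0, 0, 0.5], [0, 1, 0, 0, 0, 0, 0.5], [0, 1, 0, 0, 0, 0, 0.5]]}}

```text
time: 8.22
position: [0.5105, -0.2746, 0.0924]
tool_rot: [0.02, -3.141, -0.002]
ft_force: [0.2, 0.9, -0.1]
grip_width: 0.428
grip_force: 0.0
```

Run:
```python
from h import *
wrist("w3"); s=ctrl.get_state(); print(s["position"],s["tool_rot"],s["grip_width"])
```

```text
[ 0.51051623 -0.27149774  0.0914549 ] [ 0.02485178 -3.13987818 -0.0056609 ] 0.4580792328063227
```

View pics/w3.png

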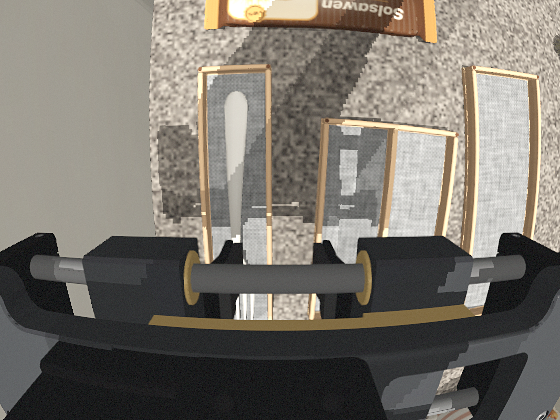

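The fork lies straight in the middle of the narrow tray (handle end at 236,95). Next, the big spoon.

Call:
{"api": "step_arm", "payload": {"targets": [[0.4, 1.5, 0, 0, 0, 0.17, 0.5], [0.4, 2.5, 0, 0, 0, 0.17, 0.5], [0.4, 3, 0, 0, 0, 0.17, 0.5], [0.4, 3, 0, 0, 0, 0.17, 0.5], [0.4, 3, 0, 0, 0, 0.17, 0.5]]}}

```text
time: 8.68
position: [0.5295, -0.1439, 0.0911]
tool_rot: [0.044, -3.139, -0.001]
ft_force: [1.0, 1.0, -0.5]
grip_width: 0.5
grip_force: 0.0
```

Call:
{"api": "step_arm", "payload": {"targets": [[0.4, 3, 0, 0, 0, 0.17, 0.5], [0.4, 3, 0, 0, 0, 0.17, 0.5], [0.4, 3, 0, 0, 0, 0.17, 0.5], [0.4, 3, 0, 0, 0, 0.17, 0.5], [0.4, 3, 0, 0, 0, 0.17, 0.5]]}}

```text
time: 9.1
position: [0.5492, 0.0061, 0.0912]
tool_rot: [0.069, -3.138, -0.0]
ft_force: [1.0, -0.0, -0.6]
grip_width: 0.497
grip_force: 0.0
```

Call:
{"api": "step_arm", "payload": {"targets": [[0.4, 2, 0, 0, 0, 0.17, 0.5], [0.4, 1.5, 0, 0, 0, 0.17, 0.5], [0.4, 0.9, 0, 0, 0, 0.17, 0.5], [0.4, 0.5, 0, 0, 0, 0.17, 0.5], [0.4, 0.3, 0, 0, 0, 0.17, 0.5]]}}

```text
time: 9.52
position: [0.5707, 0.0554, 0.0921]
tool_rot: [0.09, -3.14, 0.001]
ft_force: [-0.4, -0.5, -0.5]
grip_width: 0.498
grip_force: 0.0
```

Call:
{"api": "step_arm", "payload": {"targets": [[0, 0, -1.5, 0, 0, 0, 0.5], [0, 0, -1.5, 0, 0, 0, 0.5], [0, 0, -1, 0, 0, 0, 0.5], [0, 0, 0, 0, 0, 0, 0.5], [0, 0, 0, 0, 0, 0, 0.5]]}}

```text
time: 9.93
position: [0.5703, 0.0544, 0.0521]
tool_rot: [0.087, -3.139, 0.001]
ft_force: [0.9, 0.2, 0.4]
grip_width: 0.498
grip_force: 0.0
```

Run:
```python
from h import *
wrist("w4"); s=ctrl.get_state(); print(s["position"],s["tool_rot"],s["grip_width"])
```

```text
[0.57091142 0.05478067 0.05286554] [-8.77063041e-02  3.14011863e+00 -4.20295425e-04] 0.496733894725152
```

View pics/w4.png

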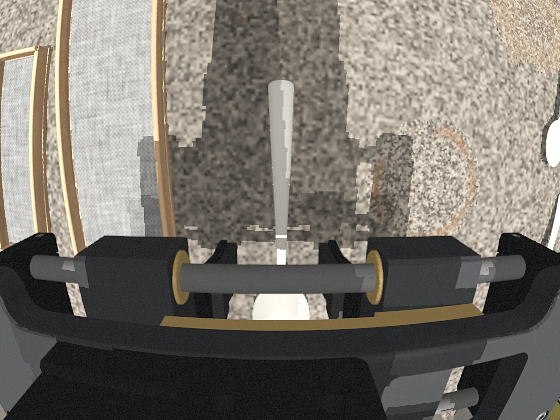

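The spoon handle is centred between the fingers (end at 281,80, neck at 281,240).

Call:
{"api": "step_arm", "payload": {"targets": [[0, 0.1, -1.0, 0, 0, 0, 0.5], [0, 0, -1.6, 0, 0, 0, 0.5], [0, 0, -1.1, 0, 0, 0, 0.5], [0, 0, -0.6, 0, 0, 0, 0.4], [0, 0, -0.3, 0, 0, 0, 0.4]]}}

```text
time: 10.4
position: [0.5698, 0.0565, 0.0054]
tool_rot: [0.09, -3.139, 0.0]
ft_force: [0.0, 0.6, 0.4]
grip_width: 0.432
grip_force: 0.0
```

Call:
{"api": "step_arm", "payload": {"targets": [[0, 0, -0.2, 0, 0, 0, 0.3], [0, 0, 0, 0, 0, 0, 0.3], [0, 0, 0, 0, 0, 0, 0.2], [0, 0, 0, 0, 0, 0, 0.1], [0, 0, 0, 0, 0, 0, 0.0]]}}

```text
time: 10.82
position: [0.571, 0.0567, 0.0051]
tool_rot: [-0.09, 3.139, 0.0]
ft_force: [-0.5, -0.1, -0.0]
grip_width: 0.158
grip_force: 0.0
```

Call:
{"api": "step_arm", "payload": {"targets": [[0, 0, 0, 0, 0, 0, 0.0], [0, 0, 0, 0, 0, 0, 0.0], [0, 0, 0, 0, 0, 0, 0.0], [0, 0, 0, 0, 0, 0, 0.0], [0, 0, 0, 0, 0, 0, 0.0]]}}

```text
time: 11.23
position: [0.5709, 0.0567, 0.005]
tool_rot: [-0.09, 3.14, 0.0]
ft_force: [-0.4, -0.3, 3.5]
grip_width: 0.085
grip_force: 25.0
```

Call:
{"api": "step_arm", "payload": {"targets": [[0, 0, 0.5, 0, 0, 0, 0.0], [0, 0, 1.5, 0, 0, 0, 0.0], [0, 0, 2.5, 0, 0, 0, 0.0], [0, 0, 1.5, 0, 0, 0, 0.0], [0, 0, 0.5, 0, 0, 0, 0.0]]}}

```text
time: 11.65
position: [0.5722, 0.0567, 0.0723]
tool_rot: [-0.089, 3.136, 0.001]
ft_force: [0.4, 0.4, 1.0]
grip_width: 0.081
grip_force: 25.0
```

Call:
{"api": "step_arm", "payload": {"targets": [[-0.32, -0.5, 0, 0, 0, 0.17, 0], [-0.64, -1, 0, 0, 0, 0.17, 0], [-0.96, -1.5, 0, 0, 0, 0.17, 0], [-1.12, -1.75, 0, 0, 0, 0.17, 0], [-1.12, -1.75, 0, 0, 0, 0.17, 0]]}}

```text
time: 12.07
position: [0.5264, -0.01, 0.0677]
tool_rot: [0.113, -3.136, 0.001]
ft_force: [0.3, -1.2, 0.3]
grip_width: 0.082
grip_force: 25.0
```

Call:
{"api": "step_arm", "payload": {"targets": [[-1.12, -1.75, 0, 0, 0, 0.17, 0], [-1.04, -1.6, 0, 0, 0, 0.17, 0], [-0.8, -1.25, 0, 0, 0, 0.17, 0], [-0.56, -0.9, 0, 0, 0, 0.17, 0], [-0.32, -0.5, 0, 0, 0, 0.17, 0]]}}

```text
time: 12.48
position: [0.489, -0.0699, 0.0688]
tool_rot: [0.134, -3.137, -0.0]
ft_force: [-0.0, 0.6, 0.0]
grip_width: 0.086
grip_force: 25.0
```

Call:
{"api": "step_arm", "payload": {"targets": [[0, 0, -0.5, 0, 0, 0, 0], [0, 0, -1.2, 0, 0, 0, 0], [0, 0, -1, 0, 0, 0, 0], [0, 0, -0.5, 0, 0, 0, 0], [0, 0, 0, 0, 0, 0, 0]]}}

```text
time: 12.9
position: [0.4895, -0.0676, 0.0359]
tool_rot: [0.138, -3.135, -0.0]
ft_force: [0.0, -0.4, -0.1]
grip_width: 0.082
grip_force: 25.0
```

Run:
```python
from h import *
wrist("w5"); s=ctrl.get_state(); print(s["position"],s["tool_rot"],s["grip_width"])
```

```text
[ 0.49007819 -0.06781835  0.03664293] [ 1.37606511e-01 -3.13661515e+00  8.03084186e-05] 0.08437033951132125
```

View pics/w5.png

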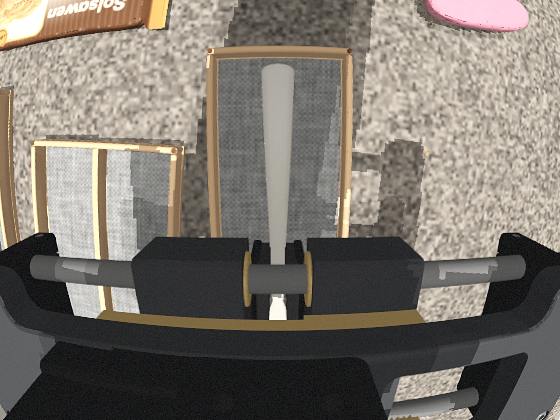

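The spoon is centred in the wide tray (handle end at 278,65, tray rim corners at 208,50 and 350,50).

Call:
{"api": "step_arm", "payload": {"targets": [[0.1, 0, -0.5, 0, 0, 0, 0], [0, 0, -0.8, 0, 0, 0, 0], [0, 0, -0.6, 0, 0, 0, 0], [0, 0, -0.3, 0, 0, 0, 0], [0, 0, -0.2, 0, 0, 0, 0]]}}

```text
time: 13.37
position: [0.4911, -0.0684, 0.0128]
tool_rot: [0.136, -3.138, -0.0]
ft_force: [-0.6, -0.0, 0.2]
grip_width: 0.08
grip_force: 25.0
```

Call:
{"api": "step_arm", "payload": {"targets": [[0, 0, -0.1, 0, 0, 0, 0], [0, 0, -0.1, 0, 0, 0, 0], [0, 0, -0.1, 0, 0, 0, 0], [0, 0, 0, 0, 0, 0, 0], [0, 0, 0, 0, 0, 0, 0]]}}

```text
time: 13.78
position: [0.4917, -0.0684, 0.0107]
tool_rot: [-0.136, 3.138, 0.0]
ft_force: [-0.1, -0.3, -0.1]
grip_width: 0.084
grip_force: 25.0
```

Call:
{"api": "step_arm", "payload": {"targets": [[0, 0, -0.15, 0, 0, 0, 0], [0, 0, 0, 0, 0, 0, 0], [0, 0, 0, 0, 0, 0, 0.1], [0, 0, 0, 0, 0, 0, 0.14], [0, 0, 0, 0, 0, 0, 0.2]]}}

```text
time: 14.2
position: [0.4917, -0.0683, 0.0092]
tool_rot: [-0.136, 3.138, 0.0]
ft_force: [0.8, 1.0, -0.9]
grip_width: 0.156
grip_force: 0.0
```

Call:
{"api": "step_arm", "payload": {"targets": [[0, 0, 0, 0, 0, 0, 0.2], [0, 0, 0.3, 0, 0, 0, 0.2], [0, 0, 0.7, 0, 0, 0, 0.2], [0, 0, 1.5, 0, 0, 0, 0.2], [0, 0, 2.5, 0, 0, 0, 0.3]]}}

```text
time: 14.62
position: [0.4897, -0.0683, 0.0583]
tool_rot: [0.136, -3.134, 0.0]
ft_force: [0.4, 0.3, 0.1]
grip_width: 0.222
grip_force: 0.0
```

Call:
{"api": "step_arm", "payload": {"targets": [[0, 0, 2, 0, 0, 0, 0.5], [0, 0, 1, 0, 0, 0, 0.5], [0, 0, 0, 0, 0, 0, 0.5], [0, 0, 0, 0, 0, 0, 0.5], [0, 0, 0, 0, 0, 0, 0.5]]}}

```text
time: 15.03
position: [0.4907, -0.0682, 0.0881]
tool_rot: [0.136, -3.137, -0.0]
ft_force: [-0.3, 0.4, -1.1]
grip_width: 0.484
grip_force: 0.0
```

Call:
{"api": "step_arm", "payload": {"targets": [[-0.35, 1.5, 0, 0, 0, -1.07, 0.5], [-0.35, 2.5, 0, 0, 0, -1.07, 0.5], [-0.35, 3.3, 0, 0, 0, -1.07, 0.5], [-0.35, 3.3, 0, 0, 0, -1.07, 0.5], [-0.35, 3.3, 0, 0, 0, -1.07, 0.5]]}}

```text
time: 15.45
position: [0.4727, 0.0716, 0.0876]
tool_rot: [-0.013, -3.139, 0.001]
ft_force: [-0.2, 0.3, 1.0]
grip_width: 0.498
grip_force: 0.0
```

Call:
{"api": "step_arm", "payload": {"targets": [[-0.35, 3.3, 0, 0, 0, -1.07, 0.5], [-0.35, 3.3, 0, 0, 0, -1.07, 0.5], [-0.35, 3.3, 0, 0, 0, -1.07, 0.5], [-0.35, 3.3, 0, 0, 0, -1.07, 0.5], [-0.35, 3.3, 0, 0, 0, -1.07, 0.5]]}}

```text
time: 15.87
position: [0.4552, 0.2367, 0.0874]
tool_rot: [-0.158, -3.135, 0.002]
ft_force: [0.6, 0.1, 0.6]
grip_width: 0.501
grip_force: 0.0
```

Call:
{"api": "step_arm", "payload": {"targets": [[-0.35, 2.2, 0, 0, 0, -1.07, 0.5], [-0.35, 1.6, 0, 0, 0, -1.07, 0.5], [-0.35, 1.0, 0, 0, 0, -1.07, 0.5], [-0.35, 0.6, 0, 0, 0, -1.07, 0.5], [-0.35, 0.4, 0, 0, 0, -1.07, 0.5]]}}

```text
time: 16.28
position: [0.4376, 0.2942, 0.0872]
tool_rot: [-0.302, -3.125, 0.003]
ft_force: [0.6, 0.0, 0.6]
grip_width: 0.499
grip_force: 0.0
```

Call:
{"api": "step_arm", "payload": {"targets": [[0, 0, -0.5, 0, 0, 0, 0.5], [0, 0, -1.5, 0, 0, 0, 0.5], [0, 0, -1, 0, 0, 0, 0.5], [0, 0, 0, 0, 0, 0, 0.5], [0, 0, 0, 0, 0, 0, 0.5]]}}

```text
time: 16.7
position: [0.4384, 0.2925, 0.0577]
tool_rot: [-0.304, -3.125, 0.004]
ft_force: [1.3, -0.0, 0.1]
grip_width: 0.495
grip_force: 0.0
```

Run:
```python
from h import *
wrist("w6"); s=ctrl.get_state(); print(s["position"],s["tool_rot"],s["grip_width"])
im=cv2.imread("pics/w6.png"); t=ctrl.get_image("top")[0][185:300,145:410]
t=cv2.resize(t,None,fx=2.1132,fy=2.1132)[:,:,::-1]
cv2.imwrite("pics/m6.png",np.vstack([im[:320],t[:,:560]]))
```

```text
[0.43900273 0.29307632 0.05857125] [-3.03978046e-01 -3.12607838e+00  1.28557080e-03] 0.49901507484463636
```

View pics/m6.png

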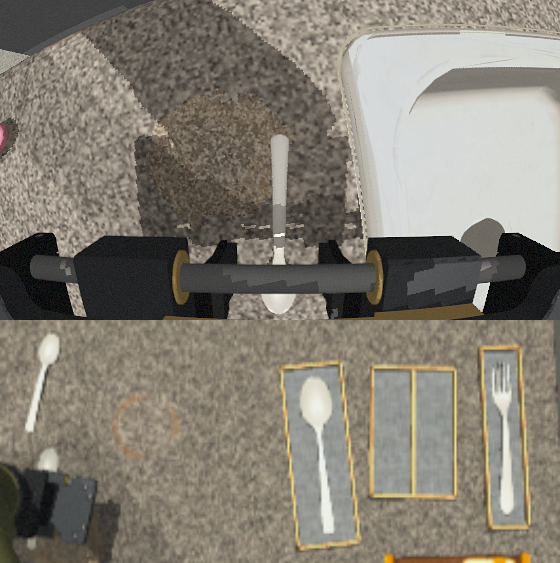

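Top view: spoon and fork lie centred in their trays. Wrist view: the near teaspoon's handle is centred (280,135–245), with the sink edge close on the right. I'll narrow the opening.

Call:
{"api": "step_arm", "payload": {"targets": [[0, 0.05, -0.8, 0, 0, 0, 0.3], [0, 0, -1.6, 0, 0, 0, 0.3], [0, 0, -1.2, 0, 0, 0, 0.3], [0, 0, -0.8, 0, 0, 0, 0.3], [0, 0, -0.5, 0, 0, 0, 0.3]]}}

```text
time: 17.22
position: [0.4384, 0.2936, 0.0087]
tool_rot: [-0.303, -3.126, 0.002]
ft_force: [0.6, -0.4, 0.3]
grip_width: 0.307
grip_force: 0.0
```

Call:
{"api": "step_arm", "payload": {"targets": [[0, 0, -0.3, 0, 0, 0, 0.3], [0, 0, -0.2, 0, 0, 0, 0.3], [0, 0, 0, 0, 0, 0, 0.2], [0, 0, 0, 0, 0, 0, 0.1], [0, 0, 0, 0, 0, 0, 0.0]]}}

```text
time: 17.63
position: [0.4395, 0.2945, 0.0056]
tool_rot: [0.303, 3.126, 0.001]
ft_force: [-0.4, 0.4, 0.6]
grip_width: 0.157
grip_force: 0.0
```

Call:
{"api": "step_arm", "payload": {"targets": [[0, 0, 0, 0, 0, 0, 0.0], [0, 0, 0, 0, 0, 0, 0.0], [0, 0, 0, 0, 0, 0, 0.0], [0, 0, 0, 0, 0, 0, 0.0], [0, 0, 0, 0, 0, 0, 0.0]]}}

```text
time: 18.05
position: [0.4394, 0.2944, 0.0055]
tool_rot: [0.303, 3.126, 0.001]
ft_force: [-0.1, -0.2, 1.9]
grip_width: 0.085
grip_force: 25.0
```

Call:
{"api": "step_arm", "payload": {"targets": [[0, 0, 0.5, 0, 0, 0, 0.0], [0, 0, 1.5, 0, 0, 0, 0.0], [0, 0, 2.5, 0, 0, 0, 0.0], [0, 0, 2, 0, 0, 0, 0.0], [0, 0, 1, 0, 0, 0, 0.0]]}}

```text
time: 18.47
position: [0.4402, 0.2949, 0.0827]
tool_rot: [0.303, 3.124, 0.004]
ft_force: [1.1, -0.3, -0.1]
grip_width: 0.081
grip_force: 25.0
```

Call:
{"api": "step_arm", "payload": {"targets": [[0.39, -1, 0, 0, 0, 0.47, 0], [0.39, -2, 0, 0, 0, 0.47, 0], [0.39, -3.1, 0, 0, 0, 0.47, 0], [0.39, -3.1, 0, 0, 0, 0.47, 0], [0.4, -3.1, 0, 0, 0, 0.47, 0]]}}

```text
time: 18.88
position: [0.4582, 0.1699, 0.0797]
tool_rot: [-0.237, -3.132, 0.0]
ft_force: [0.3, -0.1, -0.3]
grip_width: 0.081
grip_force: 25.0
```

Call:
{"api": "step_arm", "payload": {"targets": [[0.4, -3.1, 0, 0, 0, 0.47, 0], [0.4, -3.1, 0, 0, 0, 0.47, 0], [0.4, -3.1, 0, 0, 0, 0.47, 0], [0.4, -3.1, 0, 0, 0, 0.47, 0], [0.4, -3.1, 0, 0, 0, 0.47, 0]]}}

```text
time: 19.3
position: [0.4782, 0.0146, 0.0798]
tool_rot: [-0.174, -3.136, -0.0]
ft_force: [0.6, 0.6, -0.2]
grip_width: 0.087
grip_force: 25.0
```

Call:
{"api": "step_arm", "payload": {"targets": [[0.4, -3.1, 0, 0, 0, 0.47, 0], [0.4, -3.1, 0, 0, 0, 0.47, 0], [0.4, -3.1, 0, 0, 0, 0.47, 0], [0.4, -3.1, 0, 0, 0, 0.47, 0], [0.4, -3.1, 0, 0, 0, 0.47, 0]]}}

```text
time: 19.72
position: [0.4983, -0.1402, 0.0798]
tool_rot: [-0.11, -3.139, -0.0]
ft_force: [0.2, 0.8, -0.3]
grip_width: 0.084
grip_force: 25.0
```

Call:
{"api": "step_arm", "payload": {"targets": [[0.39, -2.7, 0, 0, 0, 0.47, 0], [0.39, -2.1, 0, 0, 0, 0.47, 0], [0.39, -1.4, 0, 0, 0, 0.47, 0], [0.39, -0.9, 0, 0, 0, 0.47, 0], [0.39, -0.5, 0, 0, 0, 0.47, 0]]}}

```text
time: 20.13
position: [0.5176, -0.2166, 0.0796]
tool_rot: [-0.049, -3.14, 0.001]
ft_force: [-0.3, 0.5, -1.1]
grip_width: 0.085
grip_force: 25.0
```

Call:
{"api": "step_arm", "payload": {"targets": [[0, 0, -0.5, 0, 0, 0, 0], [0, 0, -1, 0, 0, 0, 0], [0, 0, -0.5, 0, 0, 0, 0], [0, 0, 0, 0, 0, 0, 0], [0, 0, 0, 0, 0, 0, 0]]}}

```text
time: 20.55
position: [0.5175, -0.2138, 0.0592]
tool_rot: [-0.044, -3.14, -0.001]
ft_force: [0.3, 0.7, -1.2]
grip_width: 0.08
grip_force: 25.0
```

Run:
```python
from h import *
wrist("w7"); s=ctrl.get_state(); print(s["position"],s["tool_rot"],s["grip_width"])
im=cv2.imread("pics/w7.png")[60:260,180:440]; cv2.imwrite("pics/w7c.png",cv2.resize(im,None,fx=3,fy=3,interpolation=cv2.INTER_CUBIC))
```

```text
[ 0.51794669 -0.21415272  0.05975966] [-4.47141669e-02 -3.14063246e+00 -6.95975423e-04] 0.08308665064118008
```

View pics/w7c.png

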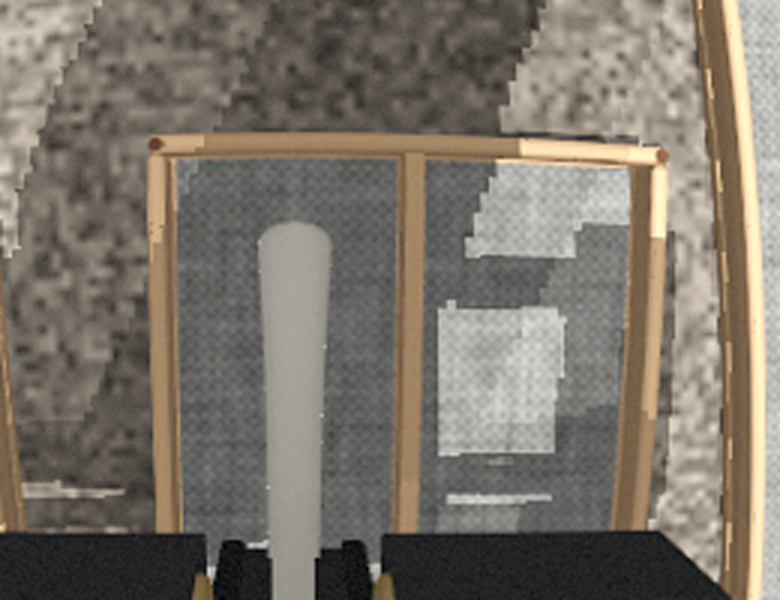

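The teaspoon is held over the right lane. In the crop, the outer corners are at (151,140) and (666,152), the left outer edge is at (157,520), and the middle wall runs from (414,152) to (405,520).

Run:
```python
from h import *
c=np.array([(151,140),(666,152),(157,520),(414,152),(405,520)],float)
print(wpx2w("w7",np.array([180,60])+(c+.5)/3-.5,.018).round(4))
```

```text
[[ 0.4328 -0.2411  0.018 ]
 [ 0.4356 -0.1318  0.018 ]
 [ 0.5143 -0.2439  0.018 ]
 [ 0.437  -0.1871  0.018 ]
 [ 0.5158 -0.1896  0.018 ]]
```

Call:
{"api": "step_arm", "payload": {"targets": [[0.1, -0.1, -0.8, 0, 0, 0, 0], [0, 0, -1.4, 0, 0, 0, 0], [0, 0, -1.2, 0, 0, 0, 0], [0, 0, -0.6, 0, 0, 0, 0], [0, 0, -0.4, 0, 0, 0, 0]]}}

```text
time: 21.02
position: [0.5184, -0.2155, 0.0147]
tool_rot: [-0.046, -3.139, -0.001]
ft_force: [-1.4, 0.9, -0.3]
grip_width: 0.079
grip_force: 25.0
```

Call:
{"api": "step_arm", "payload": {"targets": [[0, 0, -0.2, 0, 0, 0, 0], [0, 0, -0.1, 0, 0, 0, 0], [0, 0, -0.1, 0, 0, 0, 0], [0, 0, -0.1, 0, 0, 0, 0], [0, 0, 0, 0, 0, 0, 0]]}}

```text
time: 21.43
position: [0.5194, -0.2159, 0.0113]
tool_rot: [0.046, 3.141, 0.0]
ft_force: [-0.4, -0.1, -0.6]
grip_width: 0.085
grip_force: 25.0
```

Call:
{"api": "step_arm", "payload": {"targets": [[0, 0, 0, 0, 0, 0, 0], [0, 0, 0, 0, 0, 0, 0], [0, 0, 0, 0, 0, 0, 0], [0, 0, 0, 0, 0, 0, 0], [0, 0, 0, 0, 0, 0, 0]]}}

```text
time: 21.85
position: [0.5192, -0.2159, 0.0112]
tool_rot: [0.046, 3.141, 0.0]
ft_force: [-0.2, 0.5, 0.6]
grip_width: 0.081
grip_force: 25.0
```

Call:
{"api": "step_arm", "payload": {"targets": [[0, 0, -0.16, 0, 0, 0, 0], [0, 0, 0, 0, 0, 0, 0], [0, 0, 0, 0, 0, 0, 0.1], [0, 0, 0, 0, 0, 0, 0.12], [0, 0, 0, 0, 0, 0, 0.15]]}}

```text
time: 22.27
position: [0.519, -0.2158, 0.0094]
tool_rot: [-0.046, -3.141, -0.0]
ft_force: [0.4, 0.2, -0.5]
grip_width: 0.129
grip_force: 0.0
```

Call:
{"api": "step_arm", "payload": {"targets": [[0, 0, 0, 0, 0, 0, 0.15], [0, 0, 0.3, 0, 0, 0, 0.15], [0, 0, 0.7, 0, 0, 0, 0.15], [0, 0, 1.5, 0, 0, 0, 0.15], [0, 0, 2.5, 0, 0, 0, 0.2]]}}

```text
time: 22.68
position: [0.5173, -0.2152, 0.0584]
tool_rot: [-0.046, -3.137, -0.001]
ft_force: [0.2, -1.1, 0.0]
grip_width: 0.168
grip_force: 0.0
```

Call:
{"api": "step_arm", "payload": {"targets": [[0, 0, 2, 0, 0, 0, 0.4], [0, 0, 1, 0, 0, 0, 0.4], [0, 0, 0, 0, 0, 0, 0.4], [0, 0, 0, 0, 0, 0, 0.4], [0, 0, 0, 0, 0, 0, 0.4]]}}

```text
time: 23.1
position: [0.5184, -0.2154, 0.0884]
tool_rot: [-0.046, -3.14, -0.001]
ft_force: [-0.2, -0.2, -1.2]
grip_width: 0.389
grip_force: 0.0
```

Call:
{"api": "step_arm", "payload": {"targets": [[0.35, 1, 0, 0, 0, -0.57, 0.4], [0.35, 2, 0, 0, 0, -0.57, 0.4], [0.35, 3.1, 0, 0, 0, -0.57, 0.4], [0.35, 3.1, 0, 0, 0, -0.57, 0.4], [0.35, 3.1, 0, 0, 0, -0.57, 0.4]]}}

```text
time: 23.52
position: [0.5355, -0.0917, 0.0878]
tool_rot: [-0.126, -3.136, 0.0]
ft_force: [1.1, 0.8, -0.5]
grip_width: 0.398
grip_force: 0.0
```

Call:
{"api": "step_arm", "payload": {"targets": [[0.35, 3.1, 0, 0, 0, -0.57, 0.4], [0.35, 3.1, 0, 0, 0, -0.57, 0.4], [0.35, 3.1, 0, 0, 0, -0.57, 0.4], [0.35, 3.1, 0, 0, 0, -0.57, 0.4], [0.35, 3.1, 0, 0, 0, -0.57, 0.4]]}}

```text
time: 23.93
position: [0.553, 0.0635, 0.0878]
tool_rot: [-0.203, -3.132, 0.001]
ft_force: [0.9, 0.2, 0.6]
grip_width: 0.402
grip_force: 0.0
```

Call:
{"api": "step_arm", "payload": {"targets": [[0.35, 3.1, 0, 0, 0, -0.57, 0.4], [0.35, 3.1, 0, 0, 0, -0.57, 0.4], [0.35, 3.1, 0, 0, 0, -0.57, 0.4], [0.35, 3.1, 0, 0, 0, -0.57, 0.4], [0.35, 3.1, 0, 0, 0, -0.57, 0.4]]}}

```text
time: 24.35
position: [0.5705, 0.2183, 0.0875]
tool_rot: [-0.28, -3.126, 0.002]
ft_force: [0.3, 0.4, 0.9]
grip_width: 0.4
grip_force: 0.0
```

Call:
{"api": "step_arm", "payload": {"targets": [[0.35, 2.8, 0, 0, 0, -0.57, 0.4], [0.35, 2.2, 0, 0, 0, -0.57, 0.4], [0.35, 1.5, 0, 0, 0, -0.57, 0.4], [0.35, 0.9, 0, 0, 0, -0.57, 0.4], [0.35, 0.55, 0, 0, 0, -0.57, 0.4]]}}

```text
time: 24.77
position: [0.5882, 0.2977, 0.0877]
tool_rot: [-0.356, -3.119, 0.002]
ft_force: [-0.2, -0.9, -0.8]
grip_width: 0.4
grip_force: 0.0
```

Call:
{"api": "step_arm", "payload": {"targets": [[0, 0, -0.5, 0, 0, 0, 0.4], [0, 0, -1.5, 0, 0, 0, 0.4], [0, 0, -1, 0, 0, 0, 0.4], [0, 0, 0, 0, 0, 0, 0.4], [0, 0, 0, 0, 0, 0, 0.4]]}}

```text
time: 25.18
position: [0.5886, 0.295, 0.0583]
tool_rot: [-0.36, -3.119, 0.003]
ft_force: [0.2, 1.2, -0.2]
grip_width: 0.401
grip_force: 0.0
```

Run:
```python
from h import *
wrist("w8"); s=ctrl.get_state(); print(s["position"],s["tool_rot"],s["grip_width"])
im=cv2.imread("pics/w8.png"); t=ctrl.get_image("top")[0][185:300,145:410]
t=cv2.resize(t,None,fx=2.1132,fy=2.1132)[:,:,::-1]
cv2.imwrite("pics/m8.png",np.vstack([im[:320],t[:,:560]]))
```

```text
[0.58919867 0.29562364 0.05930474] [-3.59535646e-01 -3.12053347e+00  9.10375542e-04] 0.4025774288756772
```

View pics/m8.png

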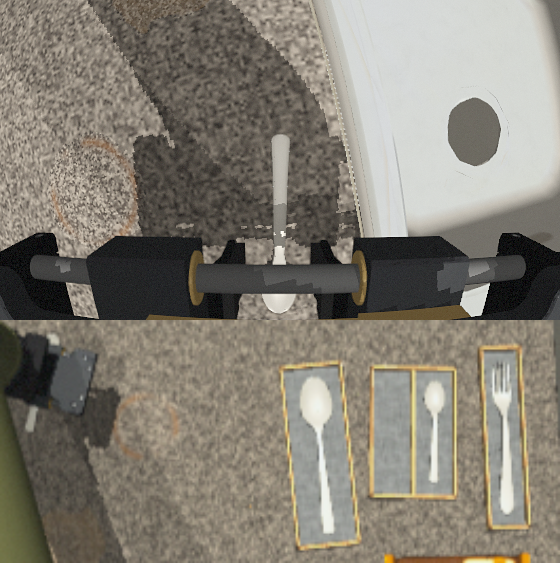

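Three pieces are well placed, and the last teaspoon is centred between the fingers (281,135–245).

Call:
{"api": "step_arm", "payload": {"targets": [[0, 0.05, -0.8, 0, 0, 0, 0.3], [0, 0, -1.6, 0, 0, 0, 0.3], [0, 0, -1.3, 0, 0, 0, 0.3], [0, 0, -0.8, 0, 0, 0, 0.3], [0, 0, -0.5, 0, 0, 0, 0.3]]}}

```text
time: 25.7
position: [0.5882, 0.2967, 0.0077]
tool_rot: [-0.358, -3.119, 0.002]
ft_force: [-1.0, -0.2, -0.5]
grip_width: 0.303
grip_force: 0.0
```

Call:
{"api": "step_arm", "payload": {"targets": [[0, 0, -0.3, 0, 0, 0, 0.3], [0, 0, -0.15, 0, 0, 0, 0.3], [0, 0, 0, 0, 0, 0, 0.2], [0, 0, 0, 0, 0, 0, 0.1], [0, 0, 0, 0, 0, 0, 0.0]]}}

```text
time: 26.12
position: [0.5897, 0.2974, 0.0057]
tool_rot: [0.358, 3.12, 0.001]
ft_force: [0.7, -0.1, 0.1]
grip_width: 0.154
grip_force: 0.0
```

Call:
{"api": "step_arm", "payload": {"targets": [[0, 0, 0, 0, 0, 0, 0.0], [0, 0, 0, 0, 0, 0, 0.0], [0, 0, 0, 0, 0, 0, 0.0], [0, 0, 0, 0, 0, 0, 0.0], [0, 0, 0, 0, 0, 0, 0.0]]}}

```text
time: 26.53
position: [0.5896, 0.2973, 0.0055]
tool_rot: [0.358, 3.12, 0.001]
ft_force: [-0.4, -0.2, 3.1]
grip_width: 0.085
grip_force: 25.0
```

Call:
{"api": "step_arm", "payload": {"targets": [[0, 0, 0.5, 0, 0, 0, 0.0], [0, 0, 1.5, 0, 0, 0, 0.0], [0, 0, 2.5, 0, 0, 0, 0.0], [0, 0, 2, 0, 0, 0, 0.0], [0, 0, 1, 0, 0, 0, 0.0]]}}

```text
time: 26.95
position: [0.5904, 0.2978, 0.0829]
tool_rot: [0.358, 3.118, 0.003]
ft_force: [0.7, -0.5, -0.7]
grip_width: 0.089
grip_force: 25.0
```

Call:
{"api": "step_arm", "payload": {"targets": [[-0.35, -1, 0, 0, 0, 0.57, 0], [-0.35, -2, 0, 0, 0, 0.57, 0], [-0.35, -2.8, 0, 0, 0, 0.57, 0], [-0.35, -2.8, 0, 0, 0, 0.57, 0], [-0.35, -2.8, 0, 0, 0, 0.57, 0]]}}

```text
time: 27.37
position: [0.5699, 0.1809, 0.0782]
tool_rot: [-0.278, -3.127, 0.002]
ft_force: [0.1, 0.2, 0.2]
grip_width: 0.084
grip_force: 25.0
```

Call:
{"api": "step_arm", "payload": {"targets": [[-0.35, -2.8, 0, 0, 0, 0.57, 0], [-0.35, -2.8, 0, 0, 0, 0.57, 0], [-0.35, -2.8, 0, 0, 0, 0.57, 0], [-0.35, -2.8, 0, 0, 0, 0.57, 0], [-0.35, -2.8, 0, 0, 0, 0.57, 0]]}}

```text
time: 27.78
position: [0.5521, 0.041, 0.0784]
tool_rot: [-0.201, -3.133, 0.001]
ft_force: [0.3, -0.9, 0.4]
grip_width: 0.084
grip_force: 25.0
```

Call:
{"api": "step_arm", "payload": {"targets": [[-0.35, -2.8, 0, 0, 0, 0.57, 0], [-0.35, -2.8, 0, 0, 0, 0.57, 0], [-0.35, -2.8, 0, 0, 0, 0.57, 0], [-0.35, -2.8, 0, 0, 0, 0.57, 0], [-0.35, -2.8, 0, 0, 0, 0.57, 0]]}}

```text
time: 28.2
position: [0.5345, -0.0986, 0.0785]
tool_rot: [-0.123, -3.137, -0.0]
ft_force: [1.0, -0.7, -0.6]
grip_width: 0.082
grip_force: 25.0
```

Call:
{"api": "step_arm", "payload": {"targets": [[-0.35, -2.3, 0, 0, 0, 0.57, 0], [-0.35, -1.8, 0, 0, 0, 0.57, 0], [-0.35, -1.2, 0, 0, 0, 0.57, 0], [-0.35, -0.8, 0, 0, 0, 0.57, 0], [-0.35, -0.4, 0, 0, 0, 0.57, 0]]}}

```text
time: 28.62
position: [0.5169, -0.1638, 0.0785]
tool_rot: [-0.049, -3.139, 0.0]
ft_force: [0.2, 0.9, 0.6]
grip_width: 0.083
grip_force: 25.0
```

Call:
{"api": "step_arm", "payload": {"targets": [[0, 0, -0.5, 0, 0, 0, 0], [0, 0, -1, 0, 0, 0, 0], [0, 0, -0.5, 0, 0, 0, 0], [0, 0, 0, 0, 0, 0, 0], [0, 0, 0, 0, 0, 0, 0]]}}

```text
time: 29.03
position: [0.5187, -0.1609, 0.059]
tool_rot: [-0.044, -3.14, -0.001]
ft_force: [-0.7, 0.6, -0.2]
grip_width: 0.082
grip_force: 25.0
```

Call:
{"api": "step_arm", "payload": {"targets": [[0, 0, 0, 0, 0, 0, 0], [0, 0, 0, 0, 0, 0, 0], [0, 0, 0, 0, 0, 0, 0], [0, 0, 0, 0, 0, 0, 0], [0, 0, 0, 0, 0, 0, 0]]}}

```text
time: 29.45
position: [0.5194, -0.1619, 0.0602]
tool_rot: [0.046, 3.141, 0.0]
ft_force: [0.2, 0.3, -0.4]
grip_width: 0.084
grip_force: 25.0
```

Call:
{"api": "step_arm", "payload": {"targets": [[0, 0, -0.8, 0, 0, 0, 0], [0, 0, -1.4, 0, 0, 0, 0], [0, 0, -1.2, 0, 0, 0, 0], [0, 0, -0.6, 0, 0, 0, 0], [0, 0, -0.4, 0, 0, 0, 0]]}}

```text
time: 29.87
position: [0.5182, -0.1616, 0.0144]
tool_rot: [-0.046, -3.139, -0.0]
ft_force: [-0.0, -0.1, 0.8]
grip_width: 0.085
grip_force: 25.0
```

Call:
{"api": "step_arm", "payload": {"targets": [[0, 0, -0.2, 0, 0, 0, 0], [0, 0, -0.1, 0, 0, 0, 0], [0, 0, -0.1, 0, 0, 0, 0], [0, 0, -0.1, 0, 0, 0, 0], [0, 0, 0, 0, 0, 0, 0]]}}

```text
time: 30.28
position: [0.5194, -0.1619, 0.0112]
tool_rot: [0.046, 3.141, 0.0]
ft_force: [0.2, -0.3, -0.5]
grip_width: 0.081
grip_force: 25.0
```

Call:
{"api": "step_arm", "payload": {"targets": [[0, 0, -0.1, 0, 0, 0, 0], [0, 0, 0, 0, 0, 0, 0], [0, 0, 0, 0, 0, 0, 0], [0, 0, 0, 0, 0, 0, 0], [0, 0, 0, 0, 0, 0, 0]]}}

```text
time: 30.7
position: [0.5193, -0.1619, 0.0101]
tool_rot: [0.046, 3.141, 0.0]
ft_force: [-0.3, 0.1, 0.0]
grip_width: 0.085
grip_force: 25.0
```

Call:
{"api": "step_arm", "payload": {"targets": [[0, 0, -0.06, 0, 0, 0, 0], [0, 0, 0, 0, 0, 0, 0], [0, 0, 0, 0, 0, 0, 0.1], [0, 0, 0, 0, 0, 0, 0.12], [0, 0, 0, 0, 0, 0, 0.15]]}}

```text
time: 31.12
position: [0.5191, -0.1618, 0.0093]
tool_rot: [-0.046, -3.141, -0.0]
ft_force: [-0.9, 0.1, -0.2]
grip_width: 0.132
grip_force: 0.0
```

Call:
{"api": "step_arm", "payload": {"targets": [[0, 0, 0, 0, 0, 0, 0.15], [0, 0, 0.3, 0, 0, 0, 0.15], [0, 0, 0.7, 0, 0, 0, 0.15], [0, 0, 1.5, 0, 0, 0, 0.15], [0, 0, 2.5, 0, 0, 0, 0.15]]}}

```text
time: 31.53
position: [0.5173, -0.1615, 0.0584]
tool_rot: [-0.046, -3.137, -0.001]
ft_force: [0.6, 0.8, -0.0]
grip_width: 0.151
grip_force: 0.0
```

Call:
{"api": "step_arm", "payload": {"targets": [[0, 0, 3, 0, 0, 0, 0.3], [0, 1, 3, 0, 0, 0, 0.5], [0, 2, 2, 0, 0, 0, 0.5], [0, 3, 1, 0, 0, 0, 0.5], [0, 3, 0, 0, 0, 0, 0.5]]}}

```text
time: 31.95
position: [0.5212, -0.0721, 0.1535]
tool_rot: [0.05, 3.134, 0.0]
ft_force: [1.2, 1.2, -0.7]
grip_width: 0.44
grip_force: 0.0
```

Call:
{"api": "step_arm", "payload": {"targets": [[0, 3, 0, 0, 0, 0, 0.5], [0, 3, 0, 0, 0, 0, 0.5], [0, 3, 0, 0, 0, 0, 0.5], [0, 3, 0, 0, 0, 0, 0.5], [0, 3, 0, 0, 0, 0, 0.5]]}}

```text
time: 32.37
position: [0.5191, 0.0794, 0.1503]
tool_rot: [0.047, 3.14, 0.001]
ft_force: [0.1, -0.3, 0.2]
grip_width: 0.497
grip_force: 0.0
```

Call:
{"api": "step_arm", "payload": {"targets": [[0, 3, 0, 0, 0, 0, 0.5], [0, 2, 0, 0, 0, 0, 0.5], [0, 1.5, 0, 0, 0, 0, 0.5], [0, 1, 0, 0, 0, 0, 0.5], [0, 0.5, 0, 0, 0, 0, 0.5]]}}

```text
time: 32.78
position: [0.5191, 0.1597, 0.1498]
tool_rot: [0.043, 3.141, 0.001]
ft_force: [-1.2, -0.5, 1.2]
grip_width: 0.5
grip_force: 0.0
```

Call:
{"api": "step_arm", "payload": {"targets": [[0, 0, 0, 0, 0, 0, 0.5], [0, 0, 0, 0, 0, 0, 0.5], [0, 0, 0, 0, 0, 0, 0.5], [0, 0, 0, 0, 0, 0, 0.5], [0, 0, 0, 0, 0, 0, 0.5]]}}

```text
time: 33.2
position: [0.5194, 0.1571, 0.1494]
tool_rot: [0.049, 3.141, -0.0]
ft_force: [0.3, 0.9, 0.1]
grip_width: 0.497
grip_force: 0.0
```

Run:
```python
from h import *
a=ctrl.get_image("top")[0][110:300,145:410]; cv2.imwrite("pics/end.png",cv2.resize(a,None,fx=3,fy=3,interpolation=cv2.INTER_CUBIC)[:,:,::-1])
```

```text
(no output)
```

View pics/end.png

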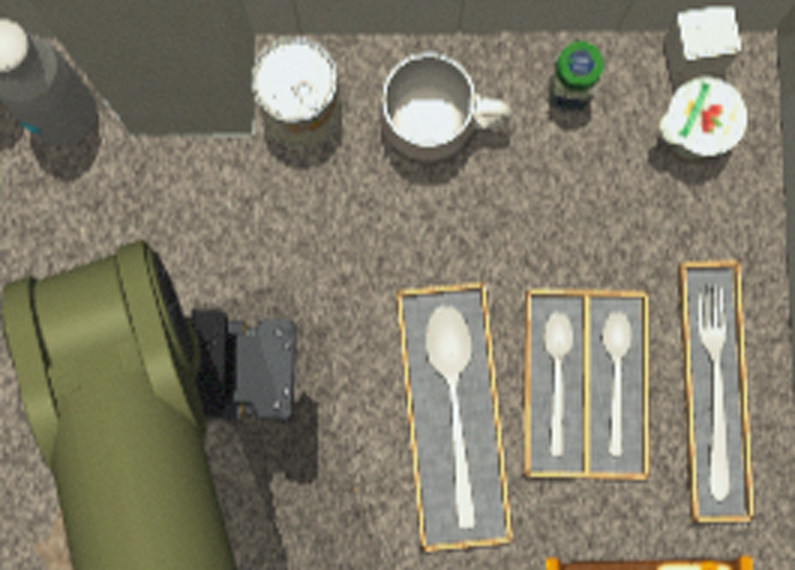

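All four pieces lie centred in their compartments (spoon around 455,415, teaspoons at 558 and 617, fork at 716), and the mug and tub have not moved.

```bash
python3 -c "
from bench import ctrl
print(ctrl.close_job())"
```

```text
the job is handed in; nothing more can be done
None
```

I put all four pieces away as asked — fork in the narrow tray, big spoon in the wide tray, one teaspoon in each lane of the split tray — and handed the job in after about 33 s; the last top-camera picture shows them flat and centred, with the mug and tub where they were.

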